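Centre a handle blank and hold the marking pointer at its second stop

ROBOT

A 6-joint arm with a two-finger parallel gripper is mounted at the origin on a cart in front of the work surface, level with it; the furniture and walls round the work are solid. World frame = base frame: x ahead of the robot, y to its left, z up, the work surface at z = 0. Lengths are in mm, angles in rad, forces in N, time in s.
With the tool pointing down it reaches from about 300 to 850 mm from the base axis. Payload 4.2 kg.
Tool frame: the origin (TCP) lies on the centre line of the jaws, within the pads' length; the fingertips stand bot.tip_reach ahead of it and the grasp point (between the pads) is the TCP (bot.tip_reach is the distance from the TCP to the fingertips, in mm); z points along the fingers, y is the direction in which the jaws open and shut (so a half turn about z gives the same grasp; the last joint's range is limited). The gripper opens to 91 mm and grips with 3 to 60 N. Pads are 32 mm wide; open, the fingers measure 118 mm over their backs; the gripper's body (76 mm by 178 mm) begins 60 mm behind the grasp point.
Start: joints at [-1.213, 0.32, 1.565, -0, 1.257, -0.02], TCP at [212.108, -534.464, 232.976] pointing down, gripper open.
Joint ranges: [-3.11, 3.11], [-0.84, 2.01], [0.21, 2.61], [-1.34, 4.49], [0.05, 2.63], [-2.56, 2.56]. Speed limits (rad/s): [2.57, 2.57, 3.14, 3.14, 3.14, 3.14].

INTERFACE

Orientations are given as a unit quaternion [w, x, y, z].
In Python, from station import bot, imaging, sign_off, finder gives the robot as it stands.
- The arm moves only by the tool jog_arm, never from a script. Its argument "series" is a list that holds one entry, the list of rows, each a list of 7 numbers: the shift along the world's x, y, z in m, then the turn, a rotation vector about the world's x, y, z in degrees, then the finger opening in m, from 0 to 0.0912. In form: [[[x, y, z, ax, ay, az, gripper], ...]]. A call has exactly 8 rows; each row is the pose to reach, as a shift and turn from the pose commanded when the call began; what a row does not reach only later rows make up. A row lasts 1/10 s, in which the tool goes at most 50 mm and 8.59 degrees, less where a joint would pass 70% of its speed; a pose out of reach is approached as far as the arm can. A call with a gripper value outside its range is refused whole. The fingers move at their own pace and stop on an object; the grip force is fixed at half the most. Time passes only in rows, so rows that repeat a pose let the fingers close, or fill a call up. It gives the time, the measured TCP pose, the force and the opening at its end, in the units of the state.
- bot.observe(): the state, without advancing time (a new reading comes with each control period).
- imaging.grab_frame(name): name is "scene" or "top" or "wrist"; returns a dict with "frame" (384x512x3 uint8, red, green, blue), "depth" (384x512 float32, mm along the optical axis (not along the pixel's ray), 0 where there is no reading), "fovy" (degrees; the focal length in pixels is half the picture's height over the tangent of half this angle, whatever the lens; pixels are square), "cx", "cy" (the principal point, pixels), "eye" and "orientation" of the camera in the world. Camera axes: x right, y up, looking along -z (the intrinsics and any distortion apply to the point x, -y, -z); pixel columns grow to the right and rows downward; lengths in mm; the calibration is good to about 2 mm. A picture is of the moment at which its call begins.
- sign_off(): hands the job in, once; it reports no verdict.
Trained networks look in a picture, given as the dict that the camera call returned (one of the last four; its "shot" number tells which), for a name from the list of things; names that differ only in an ending like _2 or _b are one class to them, and where a whole thing is asked for, a point or a joint stands for the part that bears it (a point fixed in the world has none). Each returns a list of dicts, best first, with "score" (0 to 1); they miss things now and then, are a little off and sometimes report something else, mostly with a low value. They report only what shows in the picture. A call takes as long as a camera call.
- finder.cut_out(picture, thing): "region" (384x512 bool, what is visible of it) and "extent" ([left, top, right, bottom] in pixels, round what is visible of it).
The state is a dict: "time_s": time; "joint_pos": joint angles; "qvel": joint speeds; "tau": joint torques, N m; "position": TCP position; "eef_rot": TCP orientation; "wrist_force": force on the tool from outside, world axes, zero at the start; "wrist_torque": the same for the moment, N m; "grip_width": finger opening in mm.
Only numpy, scipy, OpenCV 4.12 (cv2) and the standard library are available. Lean on these libraries where they do the work, as an engineer would, in place of code of your own. Each camera call takes 0.05 s, during which the arm holds its last target.

TASK

Set up the marking jig for the long tool-handle blank: lay the longer of the two eight-sided wooden blanks on the jig's two V-rests and let go of it, then slide the tailstock in until the blank is held snugly between both centre points. Then squeeze the button on the telescoping pointer, draw the pointer out past its first stop, let the button spring out again and have the lock pin snap in at the second stop. Finish still holding the pointer by its round end knob (the program ends with the knob in the gripper, button out, so that I can scribe the mark), and leave everything else where it lies.

Things in the scene. Friction and masses are not known exactly. Their poses are not given: they have to be found in the camera images.
- jig: Marking jig, fixed: plywood board 150 x 340 x 12 mm. Origin: middle of its underside. x points away from the robot, y left along the board, z up; turned up to 10 degrees. The centre points' axis runs along y at x -40 mm, height 62 mm: fixed headstock at the right (-y), sliding tailstock at the left. The telescope lies parallel at x +45, height 82 mm. Nothing on it is higher than 104 mm.
- rest_mid (a point): Point on the centre points' axis half-way between the two V-rests: where the blank's middle is once held (jig x -40, y +7, height 62 mm); axes as the jig. The Vs (90 degrees, 8 mm thick, 36 mm wide, tops at 60 mm) stand 46 mm to either side of it along y; a blank lying in them has its axis within 1 mm of this height.
- headstock_tip (a point): Tip of the fixed centre point (steel cone, 13 mm long), pointing left (+y); 62 mm to the right of rest_mid.
- tailstock_tip (a point): Tip of the tailstock's cone, pointing right (-y); moves with the tailstock. The blank is laid in between both tips without touching them, its middle about 13 mm to the left (+y) of rest_mid; the tailstock then pushes it home along the Vs.
- blank_mid (a point): Middle (half-way up and along) of the longer blank: light wood, eight-sided, 22 mm across the flats, 140 mm long, about 60 g; its y axis runs along it. It lies on a flat on the table. Both ends are round (21 mm) for 12 mm, with a centre hole 9 mm wide, 10 mm deep; either end may go to either point.
- short_blank_mid (a point): Middle of the other blank, which stays where it lies: same section, 95 mm long. The two blanks lie in front of the jig, one to the left and one to the right, in either order. To the right of the table, beyond y = -0.25, cedar boxes stand up to 0.20 m high: cross them higher.
- tailstock_grip (a point): Middle of the tailstock's wooden grip block: 24 mm wide across (jig x), 34 mm along (jig y), its top 15 mm above this point; moves with the tailstock.
- tailstock (a joint): How far the tailstock has been slid towards the headstock, in m: 0 fully open (left), about 0.042 when the 140 mm blank is held between both points (it goes to 0.052 with nothing between). Slides with about 3 N of friction and stays where it is left.
- pointer_head (a point): Middle of the pointer's grey head (30 mm across in jig x, 44 mm along y, 28 mm high), level with the lock button: round, steel, 16 mm wide, standing 6 mm out of the head's near (-x) face, going 5 mm in along +x. Head and button measure 36 mm across, 31 mm squeezed; the far face is plain. Moves with the pointer.
- pull_knob (a point): Middle of the round wooden pull knob at the pointer's free (left, +y) end: axis along jig y, 28 mm thick, 34 mm long, 46 mm to the left of pointer_head. Moves with the pointer; holding it leaves the button free.
- pointer_tip (a point): Tip of the steel blade that reaches from the head's right end towards the blank; stays about 10 mm clear of it. Moves with the pointer.
- pointer (a joint): How far the telescope is drawn out along jig +y, m. The lock pin has holes at 0 (home), 0.030 (first stop), 0.060 (second), 0.090 (third), with 1.5 mm play each way. Button squeezed: slides freely (about 2 N) past all holes. Button let go between holes: stays where it is (2 N), and snaps in at the next hole it is pulled to.
- lock_button (a joint): How far the button is pressed in, in m: 0 out (pin in a hole), 0.005 fully in. The pin is free of its hole from 0.004; between two holes the button stays in by 0.004. Takes about 6 N.
- pencil: Red pencil 142 mm long lying on the jig's board; bystander.
- spool_a: Pale thread spool, 46 mm high, behind the jig; bystander.
- spool_b: Dark thread spool, 46 mm high, behind the jig; bystander.
- eyelet_jar: Small glass jar with a black lid, 56 mm high, behind the jig; bystander.

How it is judged (in metres and radians):
On the way, in this order (a step that is already met when the one before it is completed fails the run):
1. The long blank lies in both V-rests, let go (x of blank_mid in the frame of rest_mid between -0.005 and 0.005 m and y of blank_mid in the frame of rest_mid between -0.009 and 0.035 m and z of blank_mid in the frame of rest_mid between -0.004 and 0.004 m and angle between the y axis of blank_mid and the y axis of jig, either way round below 0.06 rad and contact force between the fingers and blank below 0.1 N), for 0.2 s.
2. The tailstock is slid in and the blank is held between both centre points (x of blank_mid in the frame of rest_mid between -0.003 and 0.003 m and y of blank_mid in the frame of rest_mid between -0.004 and 0.004 m and z of blank_mid in the frame of rest_mid between -0.003 and 0.003 m and angle between the y axis of blank_mid and the y axis of jig, either way round below 0.04 rad and value of joint tailstock between 0.038 and 0.046 m), for 0.2 s.
3. The pointer is locked in its second stop, the button out (value of joint pointer between 0.057 and 0.063 m and value of joint lock_button below 0.0015 m), for 0.2 s.
At the end, for the whole second after the job is handed in: Long blank held between the points (middle within 3 mm of the axis, 4 mm along it, 0.04 rad; tailstock 42 mm within 4); pointer out 60 mm within 3, at rest, button out within 1.5 mm; fingers on the pull knob with over 1 N; bystanders where they were (all of step 2 and all of step 3 and contact force between the fingers and pointer above 1 N and distance between the grasp point and pull_knob below 0.03 m and linear speed of pointer below 0.01 m/s); the arm keeps its last pose, push and grip.
It fails at once if a bystander (short blank, pencil, spool or jar) moved by more than 20 mm (distance of any of short_blank_mid, pencil, spool_a, spool_b, eyelet_jar from where it was at the start of the episode above 0.02 m).
It also fails if it takes over 54 s, if anything falls off the work surface, if the arm or the gripper's body presses on something with over 40 N, if the wrist force passes 120 N, or if a joint passes its speed limit or range.

## Working session

There is one attempt and no reset: what is moved stays moved. The work goes in short steps, Python scripts to look and compute and a tool call to move; the robot and the scene stay as the last step left them, time stands still between calls to the robot, and variables do not carry over. Pictures are saved under pics/ and viewed, and the job is handed in when it is done.

Besides the shell and the picture viewer there is one more tool, called after "Call:" in YAML: its name, and indented under it one key for each argument. jog_arm: Moves the arm, as the interface text tells. Its arguments: {"type":"object","properties":{"series":{"type":"array"}},"required":["series"]}

```bash
ls; mkdir -p pics
cat > h.py <<'E'
import numpy as np, cv2
from station import bot, imaging, sign_off, finder
from scipy.spatial.transform import Rotation as R
def quat(q): return R.from_quat([q[1],q[2],q[3],q[0]])
def rot(d):
    o=np.array(d["orientation"],float)
    return o if o.shape==(3,3) else quat(o).as_matrix()
def pts(d,mask=None):
    dep=d["depth"];h,w=dep.shape
    f=h/2/np.tan(np.radians(d["fovy"])/2)
    v,u=np.mgrid[:h,:w].astype(float)
    x=(u-d["cx"])/f;y=(v-d["cy"])/f
    P=np.stack([x*dep,-y*dep,-dep],-1)
    W=P@rot(d).T+np.array(d["eye"])
    return W
def save(d,n):
    cv2.imwrite("pics/"+n,cv2.cvtColor(d["frame"],cv2.COLOR_RGB2BGR))
E
python3 - <<'E'
from h import *
for n in("scene","top","wrist"):
    d=imaging.grab_frame(n);save(d,n+"0.png")
    print({k:v for k,v in d.items() if k not in("frame","depth")})
    np.savez("%s0.npz"%n,**{k:v for k,v in d.items()})
print(bot.observe(),bot.tip_reach)
E
```

```text
pics
{'fovy': 43.582344074813975, 'cx': 249.28183805083125, 'cy': 187.48143223536238, 'eye': array([ -1.51378201, 392.73711798, 816.03293757]), 'orientation': array([-0.44601534, -0.18842738,  0.32798184,  0.8111679 ]), 'shot': 1}
{'fovy': 48.07429204582114, 'cx': 260.61968601760907, 'cy': 188.11846523325613, 'eye': array([452.25851034,  30.59406717, 973.22105075]), 'orientation': array([ 0.71147681,  0.04731879, -0.05897741, -0.69862963]), 'shot': 2}
{'fovy': 67.35911112909108, 'cx': 249.2948493735595, 'cy': 191.38147057793626, 'eye': array([ 283.56269925, -506.64747571,  383.53883649]), 'orientation': array([ 0.81953197, -0.1130688 ,  0.07785077, -0.55634707]), 'shot': 3}
{'time_s': 0.15, 'joint_pos': array([-1.21304672e+00,  3.20152069e-01,  1.56537771e+00,  1.28773096e-05,
        1.25739010e+00, -2.00063728e-02]), 'qvel': array([ 0.00030324, -0.00143263, -0.0045543 , -0.00025888,  0.00061776,
        0.0004241 ]), 'tau': array([-5.24376446e-04, -4.12775159e+01, -2.32154900e+01,  7.26502365e-02,
        4.34003596e-02, -1.00195605e-04]), 'position': array([ 211.96100667, -534.13707224,  232.31755121]), 'eef_rot': array([-6.55200759e-04,  9.82215676e-01,  1.87754961e-01, -1.05496655e-04]), 'wrist_force': array([-1.11523107, -0.55131873, -0.68551646]), 'wrist_torque': array([0.02099093, 0.04283265, 0.00709903]), 'grip_width': 91.30114655991983} 19.0
```

View pics/top0.png

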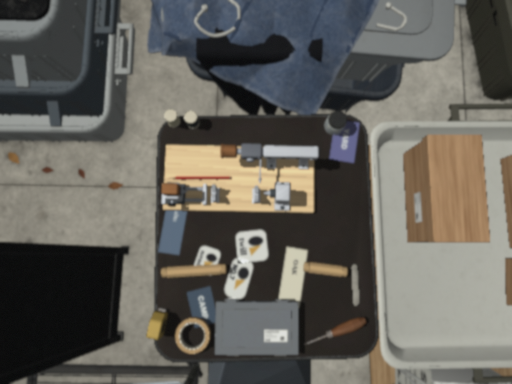

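View pics/scene0.png

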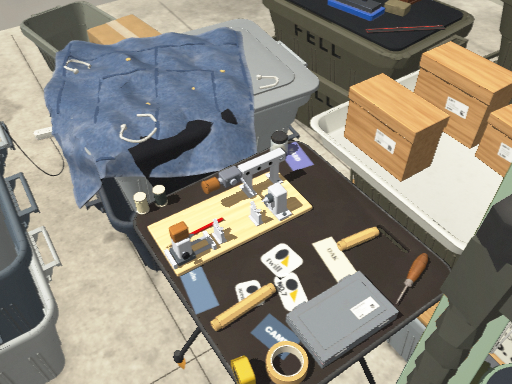

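View pics/wrist0.png

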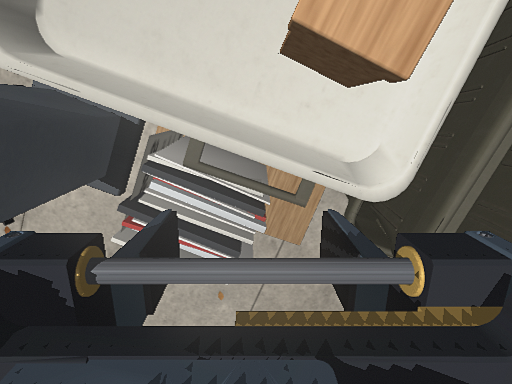

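The top view shows the jig (px 163–314, 145–212), the long blank at left (162–225, y≈271), the short one at right (306–347, 269), and the boxes at far right. The scene view agrees. Next I'll measure positions.

```bash
cat > m.py <<'E'
from h import *
out={}
for n in("top","scene"):
    d=imaging.grab_frame(n);W=pts(d)
    for t in("blank_mid","short_blank_mid","jig","tailstock_grip","pointer_head","pull_knob","pencil"):
        r=finder.cut_out(d,t)
        for q in r[:2]:
            m=q["region"]&(d["depth"]>0);P=W[m]
            if len(P)<5: continue
            print(n,t,round(q["score"],2),q["extent"],"n",len(P),"med",np.median(P,0).round(1),"lo",np.percentile(P,2,axis=0).round(1),"hi",np.percentile(P,98,axis=0).round(1))
            np.savez(f"{n}_{t}_{'%.2f'%q['score']}.npz",P=P)
    np.save(n+"_W.npy",W)
E
python3 m.py
```

```text
top blank_mid 0.75 [163.6, 109.5, 178.0, 126.8] n 221 med [749.4 219.5  43.6] lo [ 739.8  207.9 -700.1] hi [1006.4  353.3   47.8]
top blank_mid 0.65 [162.0, 266.0, 223.7, 278.2] n 653 med [412.9 161.7  19.4] lo [400.3  94.7  11.7] hi [425.7 226.4  24. ]
top short_blank_mid 0.56 [304.8, 262.2, 349.4, 277.6] n 445 med [ 420.7 -127.9   19.2] lo [ 406.6 -172.6    1.1] hi [433.2 -81.6  24.1]
top short_blank_mid 0.47 [220.4, 145.3, 263.5, 180.4] n 642 med [661.6  49.   93.3] lo [620.5  15.5  11.1] hi [678.8 101.2  97.6]
top jig 0.58 [161.0, 146.6, 319.9, 215.1] n 9742 med [620.   60.4  12.1] lo [547.8 -96.2   7.6] hi [687.2 226.2  97.7]
top tailstock_grip 0.57 [159.2, 182.4, 181.8, 205.9] n 489 med [573.1 198.4  73.3] lo [551.8 182.9  13.3] hi [601.1 220.4 104.4]
top pointer_head 0.89 [217.3, 143.2, 264.7, 181.6] n 728 med [662.   50.9  92.7] lo [617.6  15.5  10. ] hi [679.8 103.7  97.6]
top pull_knob 0.64 [220.8, 143.1, 264.5, 161.5] n 582 med [662.9  53.   93.6] lo [647.7  15.6  76.7] hi [679.  101.3  97.7]
top pull_knob 0.19 [159.0, 140.8, 320.0, 213.3] n 9865 med [619.7  61.7  12.1] lo
[... 483 characters left out ...]
 [607.2  59.   13.2] lo [546.1 -97.2   6.6] hi [689.7 228.9  97.8]
scene jig 0.55 [334.6, 227.8, 375.9, 247.7] n 459 med [ 416.4 -124.7   19.5] lo [ 407.  -172.3    2. ] hi [433.3 -83.9  24.4]
scene tailstock_grip 0.88 [168.8, 224.8, 192.9, 263.0] n 775 med [569.  205.9  65.9] lo [550.6 181.1  17.6] hi [596.4 220.8 103.9]
scene pointer_head 0.88 [204.1, 167.4, 255.6, 190.0] n 581 med [657.2  51.7  91.7] lo [641.   14.7  72.7] hi [677.3 100.9  97.8]
scene pull_knob 0.95 [197.6, 165.1, 248.8, 194.4] n 692 med [657.5  50.1  89.4] lo [615.4   9.7  -1.3] hi [762.4 100.9  97.7]
scene pencil 0.52 [168.0, 223.2, 222.1, 245.9] n 59 med [618.3 139.7  17.3] lo [615.2  90.2  11.2] hi [621.7 215.9  20.6]
```

Run:
```python
import cv2
a=cv2.imread("pics/top0.png")[130:290,150:360]
cv2.imwrite("pics/top0z.png",cv2.resize(a,None,fx=3.7,fy=3.7,interpolation=cv2.INTER_CUBIC))
a=cv2.imread("pics/scene0.png")[125:335,130:390]
cv2.imwrite("pics/scene0z.png",cv2.resize(a,None,fx=2.8,fy=2.8,interpolation=cv2.INTER_CUBIC))
```

```text
(no output)
```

View pics/top0z.png

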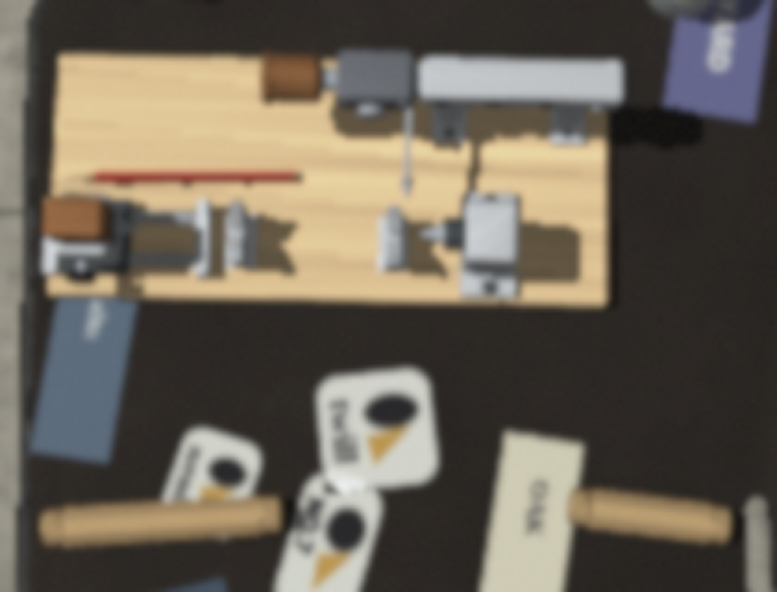

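View pics/scene0z.png

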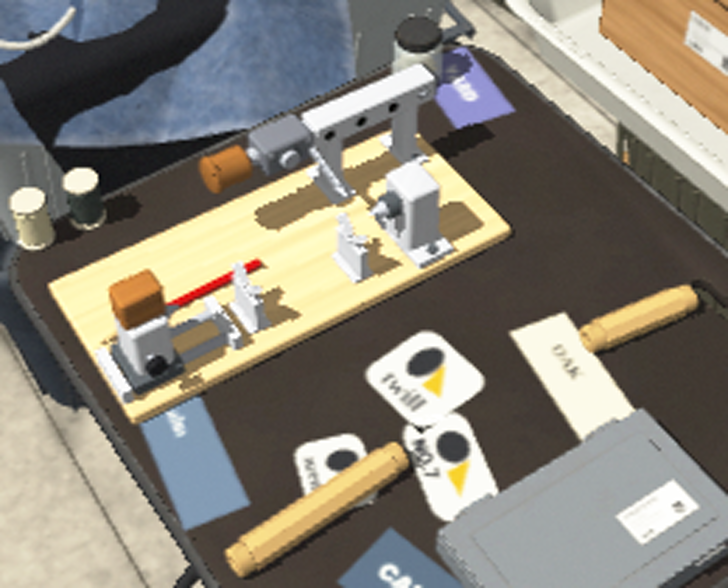

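```bash
cat > f.py <<'E'
from h import *
for n in("top","scene"):
    W=np.load(n+"_W.npy")
    x,y,z=W[...,0],W[...,1],W[...,2]
    m=(z>8)&(z<17)&(x>520)&(x<710)&(y>-130)&(y<250)
    m=cv2.morphologyEx(m.astype(np.uint8),cv2.MORPH_OPEN,np.ones((3,3)))>0
    P=W[m]; print(n,"board z",np.median(P[:,2]))
    r=cv2.minAreaRect(P[:,:2].astype(np.float32));print(r)
    for lo,hi in((0.5,99.5),):
        # axis aligned edges after de-rotation
        best=None
        for a in np.radians(np.arange(-10,10.1,.25)):
            c,s=np.cos(a),np.sin(a);X=P[:,0]*c+P[:,1]*s;Y=-P[:,0]*s+P[:,1]*c
            e=[np.percentile(X,lo),np.percentile(X,hi),np.percentile(Y,lo),np.percentile(Y,hi)]
            A=(e[1]-e[0])*(e[3]-e[2])
            if best is None or A<best[0]: best=(A,np.degrees(a),e,[c*(e[0]+e[1])/2-s*(e[2]+e[3])/2,s*(e[0]+e[1])/2+c*(e[2]+e[3])/2])
        print(best)
    # blank
    for nm,(xa,xb,ya,yb) in dict(long=(385,440,80,240),short=(395,445,-185,-70)).items():
        m=(z>6)&(z<30)&(x>xa)&(x<xb)&(y>ya)&(y<yb);P=W[m]
        r=cv2.minAreaRect(P[:,:2].astype(np.float32));print(nm,r, "top z",np.percentile(P[:,2],90))
        T=P[P[:,2]>np.percentile(P[:,2],90)-4]
        v=np.linalg.svd(T[:,:2]-T[:,:2].mean(0),full_matrices=False)[2][0]
        t=(P[:,:2]-T[:,:2].mean(0))@v
        print("  axis",np.degrees(np.arctan2(-v[0]*np.sign(v[1]),abs(v[1]))),"mid",T[:,:2].mean(0)+v*(np.percentile(t,1)+np.percentile(t,99))/2,"len",np.ptp(t))
    # telescope rail: z>90
    m=(z>85)&(z<100)&(x>630)&(x<700)&(y>-110)&(y<120);P=W[m]
    v=np.linalg.svd(P[:,:2]-P[:,:2].mean(0),full_matrices=False)[2][0];print("rail ang",np.degrees(np.arctan2(-v[0]*np.sign(v[1]),abs(v[1]))),P.mean(0),np.percentile(P,[1,50,99],axis=0))
E
python3 f.py
```

```text
top board z 11.277890346733727
((619.992919921875, 66.10791015625), (338.5996398925781, 149.694091796875), 89.85421752929688)
(np.float64(49027.075891777036), np.float64(-1.0), [np.float64(543.9052093957769), np.float64(689.86797417569), np.float64(-92.03165931525395), np.float64(243.8558936897981)], [np.float64(618.1174860925141), np.float64(65.13439987858065)])
long ((412.5853576660156, 159.8911895751953), (21.996179580688477, 139.64157104492188), 4.487419605255127) top z 22.419969816942864
  axis 4.62795044351436 mid [412.79017691 159.49408094] len 139.63601405906866
short ((420.30224609375, -127.87271881103516), (94.15226745605469, 21.78143882751465), 83.90100860595703) top z 22.26827244741033
  axis -6.421849554758881 mid [ 420.45125733 -127.43284886] len 94.19627659508771
rail ang 0.299271105688908 [663.72873329   2.68141385  92.8499    ] [[ 648.14832253 -100.04512974   85.75141392]
 [ 663.60189435    5.17265883   93.17076044]
 [ 678.75491794  101.37738817   97.67946188]]
scene board z 11.745210303422368
((620.130126953125, 63.354034423828125), (339.5743408203125, 152.602905273
[... 197 characters left out ...]
419)], [np.float64(619.4673365089232), np.float64(63.71873560307862)])
long ((412.3497619628906, 157.55072021484375), (24.658885955810547, 140.51083374023438), 3.710360527038574) top z 22.57465353903294
  axis 4.360069452329283 mid [411.88688986 158.53036883] len 140.5351442325449
short ((425.7450256347656, -130.67152404785156), (95.88420867919922, 34.82681655883789), 83.16081237792969) top z 23.12238674356879
  axis -6.622169175687113 mid [ 419.1311134  -129.46583729] len 95.91368761184775
rail ang 0.4423524833993835 [661.47231338   2.25867219  92.63564073] [[ 646.63854069 -103.41856535   85.28992624]
 [ 660.25494884    5.49104144   93.35228311]
 [ 677.9284231   100.61490119   98.12056659]]
```

Call:
jog_arm:
  series:
    - [[0,0,0.04,0,0,0,0.09],[0.01,0.03,0.07,0,0,8,0.09],[0.023,0.075,0.09,0,0,16,0.09],[0.036,0.12,0.09,0,0,24,0.09],[0.05,0.165,0.09,0,0,32,0.09],[0.063,0.21,0.09,0,0,40,0.09],[0.077,0.256,0.09,0,0,48,0.09],[0.09,0.302,0.09,0,0,56,0.09]]

```text
time_s: 1.75
position: [302.2, -230.6, 323.2]
eef_rot: [0.0, 0.778, 0.629, 0.0]
wrist_force: [2.4, -0.7, 1.0]
grip_width: 89.9
```

Run:
```python
from h import *
for n in("top","scene"):
    W=np.load(n+"_W.npy");x,y,z=W[...,0],W[...,1],W[...,2]
    def q(nm,xa,xb,ya,yb,za,zb):
        m=(x>xa)&(x<xb)&(y>ya)&(y<yb)&(z>za)&(z<zb);P=W[m]
        if len(P)>3: print(n,nm,len(P),np.percentile(P,[2,50,98],axis=0).round(1).tolist())
    q("tailtop",540,605,170,235,95,110)
    q("headstock top",540,605,-60,20,80,110)
    q("Vs right",550,610,5,50,40,64)
    q("Vs left",550,610,100,140,40,64)
    q("headtop",640,690,16,62,90,100)
    q("knobtop",640,690,64,110,85,100)
    q("railtop",640,690,-95,5,85,105)
```

```text
top tailtop 197 [[568.9, 187.4, 97.0], [579.4, 203.2, 101.5], [592.0, 218.8, 104.8]]
top headstock top 53 [[565.8, -40.6, 80.0], [578.5, -26.0, 80.7], [595.1, -17.3, 83.3]]
top Vs right 65 [[563.2, 5.1, 43.1], [579.9, 26.4, 54.8], [595.2, 30.7, 62.7]]
top Vs left 69 [[563.4, 114.8, 41.6], [580.5, 118.1, 52.6], [596.0, 122.4, 60.3]]
top headtop 297 [[649.6, 17.8, 91.0], [664.3, 38.7, 94.7], [679.0, 59.5, 97.9]]
top knobtop 215 [[651.8, 66.8, 85.8], [662.9, 86.7, 92.5], [677.5, 103.3, 97.5]]
top railtop 550 [[653.1, -93.3, 87.1], [664.1, -43.4, 92.9], [676.5, 2.9, 96.4]]
scene tailtop 194 [[568.2, 185.6, 95.5], [577.5, 202.4, 101.7], [590.9, 217.9, 104.5]]
scene headstock top 64 [[564.8, -43.0, 80.0], [578.2, -30.5, 81.0], [594.5, -19.0, 82.8]]
scene Vs right 93 [[563.5, 17.6, 40.8], [581.9, 26.0, 48.5], [595.7, 28.8, 61.1]]
scene Vs left 89 [[563.1, 112.2, 40.9], [583.2, 117.7, 49.8], [595.4, 120.4, 59.9]]
scene headtop 208 [[649.3, 17.7, 90.6], [662.3, 38.6, 95.0], [678.9, 57.6, 98.3]]
scene knobtop 161 [[651.2, 67.6, 85.5], [659.3, 86.7, 92.7], [674.0, 101.2, 97.5]]
scene railtop 415 [[652.0, -92.2, 85.6], [660.7, -44.4, 93.2], [676.5, 2.7, 96.5]]
```

Call:
jog_arm:
  series:
    - [[0.013,0.046,-0.012,0,0,4,0.09],[0.026,0.092,-0.024,0,0,8,0.09],[0.039,0.138,-0.036,0,0,12,0.09],[0.052,0.184,-0.048,0,0,16.8,0.09],[0.065,0.23,-0.06,0,0,16.8,0.08],[0.078,0.276,-0.072,0,0,16.8,0.07],[0.091,0.322,-0.084,0,0,16.8,0.07],[0.104,0.368,-0.096,0,0,16.8,0.07]]

```text
time_s: 2.55
position: [406.3, 137.7, 226.8]
eef_rot: [0.0, 0.679, 0.734, 0.0]
wrist_force: [1.2, -0.9, 0.2]
grip_width: 70.0
```

Run:
```python
from h import *
d=imaging.grab_frame("wrist");save(d,"w1.png")
W=pts(d);x,y,z=W[...,0],W[...,1],W[...,2]
m=(x>380)&(x<445)&(y>80)&(y<240)&(z>6)&(z<30);P=W[m];print(len(P))
if len(P):
    print(cv2.minAreaRect(P[:,:2].astype(np.float32)),np.percentile(P[:,2],95))
for q in finder.cut_out(d,"blank_mid")[:2]:
    P=W[q["region"]&(d["depth"]>0)];print(q["score"],q["extent"],cv2.minAreaRect(P[:,:2].astype(np.float32)))
o=bot.observe();print(o["time_s"],o["position"],o["eef_rot"])
```

```text
1910
((413.90631103515625, 158.75973510742188), (21.332138061523438, 139.31553649902344), 4.416424751281738) 22.49437240951402
0.76 [248.3, 97.4, 265.3, 208.0] ((414.6847839355469, 160.43777465820312), (23.095396041870117, 139.570556640625), 4.435144424438477)
2.65 [406.49775736 139.96137307 225.58244828] [-1.01363065e-03  6.76778157e-01  7.36186317e-01 -7.37376225e-05]
```

View pics/w1.png

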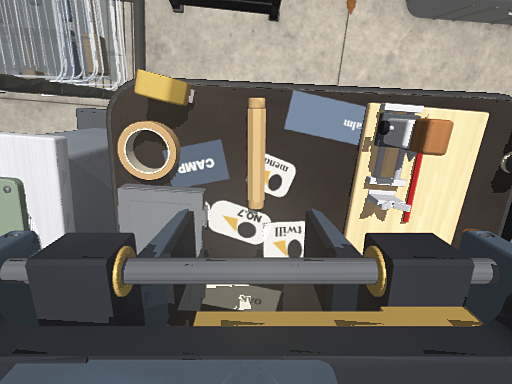

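Call:
jog_arm:
  series:
    - [[0.003,0.01,-0.04,0,0,0,0.07],[0.007,0.0235,-0.08,0,0,0,0.07],[0.007,0.0235,-0.125,0,0,0,0.07],[0.007,0.0235,-0.165,0,0,0,0.07],[0.007,0.0235,-0.19,0,0,0,0.07],[0.007,0.0235,-0.203,0,0,0,0.07],[0.007,0.0235,-0.203,0,0,0,0.07],[0.007,0.0235,-0.203,0,0,0,0.07]]

```text
time_s: 3.45
position: [413.6, 158.7, 24.5]
eef_rot: [0.0, 0.679, 0.734, 0.0]
wrist_force: [0.2, -0.2, 0.4]
grip_width: 70.1
```

Run:
```python
from h import *
d=imaging.grab_frame("scene");save(d,"s1.png")
o=bot.observe();print(o["time_s"],o["position"],o["eef_rot"],o["wrist_force"])
```

```text
3.5 [413.90997359 158.92502969  24.87360153] [4.76753299e-04 6.79284841e-01 7.33874131e-01 7.98465802e-04] [0.28793292 0.77724155 0.16349235]
```

View pics/s1.png

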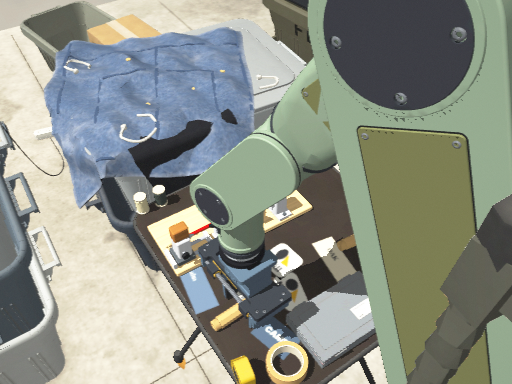

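The scene view shows the gripper straddling the blank (end visible at px 225, 322). Closing the jaws and lifting.

Call:
jog_arm:
  series:
    - [[0,0,-0.003,0,0,0,0.05],[0,0,-0.003,0,0,0,0.015],[0,0,-0.003,0,0,0,0.015],[0,0,-0.003,0,0,0,0.015],[0,0,-0.003,0,0,0,0.015],[0,0,-0.003,0,0,0,0.015],[0,0,0.01,0,0,0,0.015],[0,0,0.03,0,0,0,0.015]]

```text
time_s: 4.3
position: [412.1, 158.7, 53.4]
eef_rot: [-0.001, 0.679, 0.734, -0.001]
wrist_force: [0.5, 0.3, -0.3]
grip_width: 21.8
```

Call:
jog_arm:
  series:
    - [[0,0,0.045,0,0,0,0.015],[0.01,-0.01,0.09,0,0,-2,0.015],[0.04,-0.03,0.106,0,0,-4.4,0.015],[0.08,-0.05,0.106,0,0,-4.4,0.015],[0.12,-0.072,0.106,0,0,-4.4,0.015],[0.15,-0.072,0.106,0,0,-4.4,0.015],[0.1665,-0.072,0.106,0,0,-4.4,0.015],[0.1665,-0.072,0.106,0,0,-4.4,0.015]]

```text
time_s: 5.1
position: [581.3, 86.7, 159.2]
eef_rot: [0.0, 0.707, 0.707, 0.0]
wrist_force: [-1.6, 0.8, -0.2]
grip_width: 21.8
```

Run:
```python
from h import *
d=imaging.grab_frame("wrist");save(d,"w2.png")
W=pts(d);np.save("w2.npy",W)
d2=imaging.grab_frame("top");save(d2,"t2.png");W2=pts(d2)
for n,W in(("wrist",W),("top",W2)):
    x,y,z=W[...,0],W[...,1],W[...,2]
    for nm,b in dict(blank=(560,600,0,180,139,160),tailtop=(555,605,170,235,95,110),vl=(555,605,105,130,40,64),vr=(555,605,5,40,40,64),headst=(555,605,-60,0,75,90)).items():
        m=(x>b[0])&(x<b[1])&(y>b[2])&(y<b[3])&(z>b[4])&(z<b[5]);P=W[m]
        if len(P)>5: print(n,nm,len(P),np.percentile(P,[2,50,98],axis=0).round(1).tolist())
o=bot.observe();print(o["time_s"],o["position"],o["eef_rot"],o["wrist_force"])
```

```text
wrist blank 6432 [[568.5, 43.8, 147.6], [581.3, 111.0, 156.4], [593.5, 155.2, 158.9]]
wrist tailtop 1955 [[570.1, 186.2, 98.4], [581.3, 202.6, 102.2], [592.6, 218.2, 103.8]]
wrist headst 13 [[564.0, -20.4, 75.3], [565.1, -18.3, 77.2], [598.4, -16.1, 79.1]]
top blank 95 [[568.1, 46.2, 143.9], [578.0, 149.7, 155.2], [588.6, 157.6, 159.5]]
top headst 228 [[563.7, -42.9, 75.8], [580.5, -28.2, 78.7], [597.7, -15.4, 81.8]]
5.2 [578.5468751   86.97535762 159.29386338] [-0.00071626  0.7068126   0.70739991 -0.00090009] [-0.26616316 -0.43549747 -1.24251557]
```

View pics/w2.png

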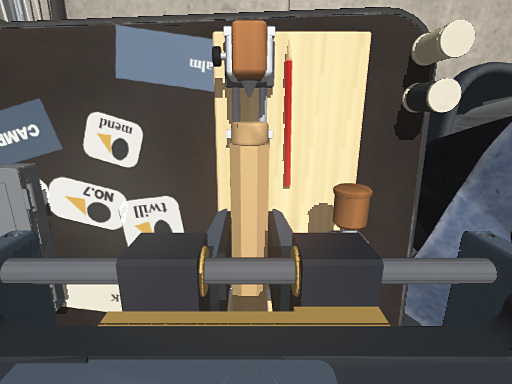

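View pics/t2.png

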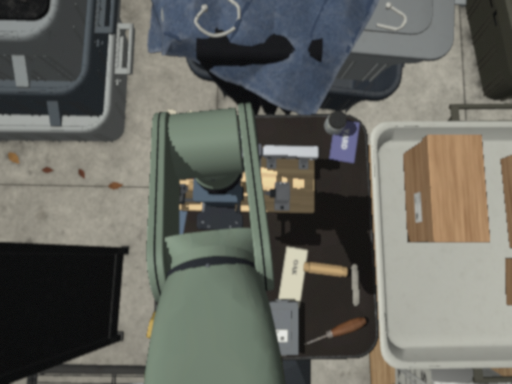

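Wrist view: the held blank (px 230–270, 122–295) lines up with the tailstock grip at (250, 50), and the pencil is clear at x≈287. Lowering.

Call:
jog_arm:
  series:
    - [[0,0,-0.03,0,0,0,0.015],[0,0,-0.055,0,0,0,0.015],[0,0,-0.072,0,0,0,0.015],[0,0,-0.08,0,0,0,0.015],[0,0,-0.083,0,0,0,0.015],[0,0,-0.085,0,0,0,0.015],[0,0,-0.086,0,0,0,0.015],[0,0,-0.086,0,0,0,0.015]]

```text
time_s: 6.0
position: [580.1, 87.2, 74.8]
eef_rot: [0.001, 0.707, 0.707, 0.001]
wrist_force: [0.1, -0.0, 0.5]
grip_width: 22.0
```

Run:
```python
from h import *
o=bot.observe();print(o["time_s"],o["position"],o["eef_rot"],o["wrist_force"])
d=imaging.grab_frame("scene");save(d,"s3.png")
W=pts(d);x,y,z=W[...,0],W[...,1],W[...,2]
m=(x>560)&(x<600)&(y>100)&(y<170)&(z>40)&(z<85);P=W[m];print(np.percentile(P,[2,50,98],axis=0).round(1).tolist())
d=imaging.grab_frame("wrist");save(d,"w3.png")
W=pts(d);x,y,z=W[...,0],W[...,1],W[...,2]
m=(x>560)&(x<600)&(y>125)&(y<165)&(z>60)&(z<85);P=W[m];print(np.percentile(P,[2,50,98],axis=0).round(1).tolist())
f=cv2.imread("pics/s3.png")[130:290,130:330];cv2.imwrite("pics/s3z.png",cv2.resize(f,None,fx=3.5,fy=3.5,interpolation=cv2.INTER_CUBIC))
```

```text
6.0 [580.13028503  87.17111102  74.79382534] [5.49667045e-04 7.06810388e-01 7.07402439e-01 7.49469510e-04] [ 0.1101585  -0.04721531  0.52255107]
[[562.0, 101.1, 43.7], [573.2, 123.6, 69.8], [594.8, 155.3, 79.7]]
[[569.9, 125.8, 64.7], [580.0, 141.4, 71.8], [590.5, 156.6, 74.3]]
```

View pics/s3z.png

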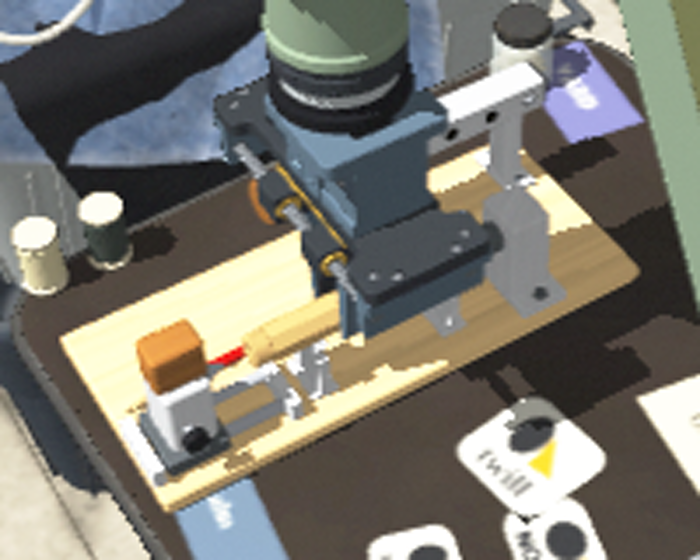

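View pics/w3.png

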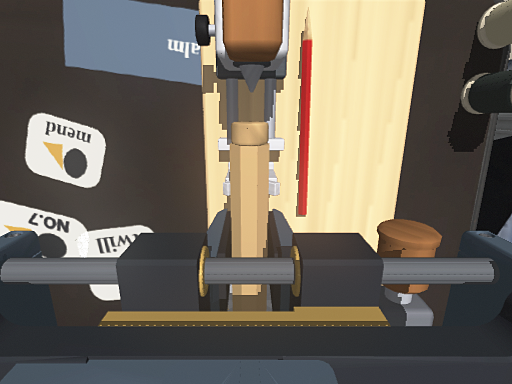

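Both views show the blank hovering just over the Vs (blank at px 230–270, left end at y≈125 in wrist view). Lowering the last couple of mm, then releasing.

Call:
jog_arm:
  series:
    - [[0,0,-0.001,0,0,0,0.015],[0,0,-0.002,0,0,0,0.015],[0,0,-0.003,0,0,0,0.015],[0,0,-0.003,0,0,0,0.03],[0,0,-0.003,0,0,0,0.045],[0,0,-0.003,0,0,0,0.05],[0,0,0.02,0,0,0,0.05],[0,0,0.06,0,0,0,0.05]]

```text
time_s: 6.9
position: [577.2, 86.7, 131.4]
eef_rot: [-0.003, 0.707, 0.707, -0.003]
wrist_force: [0.5, 0.2, -0.6]
grip_width: 50.1
```

Run:
```python
from h import *
o=bot.observe();print(o["time_s"],o["position"],o["wrist_force"])
d=imaging.grab_frame("wrist");save(d,"w4.png")
W=pts(d);x,y,z=W[...,0],W[...,1],W[...,2]
for ya,yb in((40,70),(85,110),(125,165)):
  m=(x>560)&(x<600)&(y>ya)&(y<yb)&(z>62)&(z<85);P=W[m];print(len(P))
  if len(P)>9:print(np.percentile(P,[2,50,98],axis=0).round(1).tolist())
m=(x>560)&(x<600)&(y>170)&(y<230)&(z>95);P=W[m];print("tail",np.percentile(P,[2,50,98],axis=0).round(1).tolist())
```

```text
6.9 [577.19128386  86.69292537 131.36754931] [ 0.46543448  0.21028038 -0.55043617]
706
[[570.7, 46.3, 65.3], [581.3, 58.5, 70.6], [591.5, 69.6, 72.7]]
863
[[570.2, 85.7, 65.5], [581.1, 98.0, 71.2], [591.5, 109.4, 73.3]]
1284
[[571.0, 125.7, 64.9], [580.9, 141.2, 71.0], [591.4, 156.6, 73.6]]
tail [[570.0, 186.2, 98.6], [581.3, 202.4, 102.2], [592.6, 218.0, 103.9]]
```

View pics/w4.png

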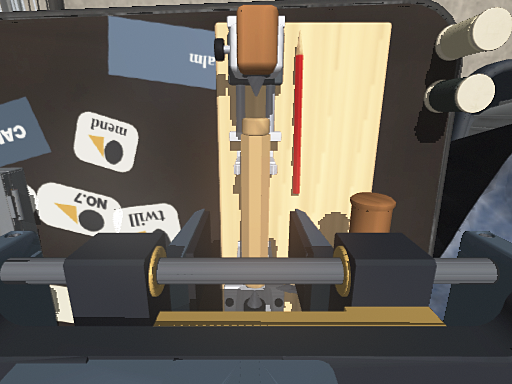

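The wrist view shows the blank resting in both Vs (px 243–270, 118–290), released. Moving over the tailstock grip at (257, 40).

Call:
jog_arm:
  series:
    - [[0,0.02,0.02,0,0,0,0.05],[0.001,0.065,0.02,0,0,0,0.05],[0.001,0.105,0.015,0,0,0,0.05],[0.001,0.1155,0,0,0,0,0.05],[0.001,0.1155,-0.02,0,0,0,0.05],[0.001,0.1155,-0.036,0,0,0,0.05],[0.001,0.1155,-0.036,0,0,0,0.05],[0.001,0.1155,-0.036,0,0,0,0.05]]

```text
time_s: 7.75
position: [580.4, 202.0, 97.4]
eef_rot: [-0.0, 0.707, 0.707, -0.001]
wrist_force: [-0.8, -0.5, -0.3]
grip_width: 50.0
```

Run:
```python
from h import *
o=bot.observe();print(o["time_s"],o["position"],o["wrist_force"])
d=imaging.grab_frame("scene");save(d,"s5.png")
f=cv2.imread("pics/s5.png")[130:290,130:330];cv2.imwrite("pics/s5z.png",cv2.resize(f,None,fx=3.5,fy=3.5,interpolation=cv2.INTER_CUBIC))
```

```text
7.75 [580.43262802 202.01318473  97.41495995] [-0.75712953 -0.51709679 -0.28985977]
```

View pics/s5z.png

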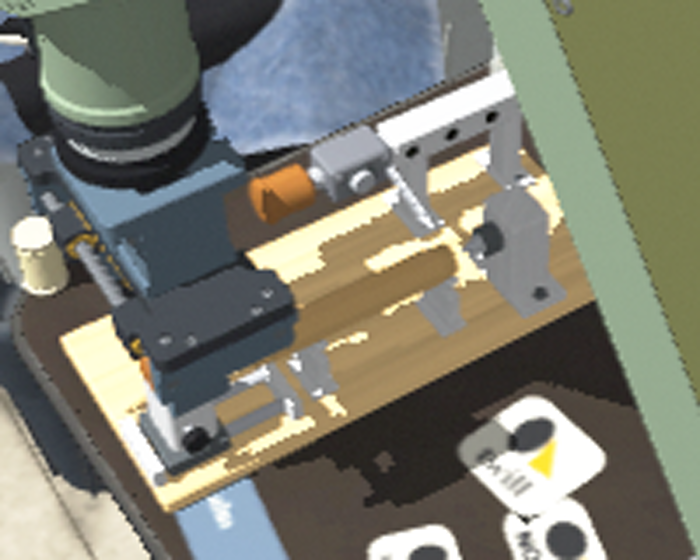

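The scene view shows the gripper straddling the grip block, with the blank's right end just short of the headstock cone (px 455, 255). Gripping and sliding.

Call:
jog_arm:
  series:
    - [[0,0,-0.001,0,0,0,0.018],[0,0,-0.001,0,0,0,0.018],[0,0,-0.001,0,0,0,0.018],[0,0,-0.001,0,0,0,0.018],[0,-0.005,-0.001,0,0,0,0.018],[0,-0.011,-0.001,0,0,0,0.018],[0,-0.018,-0.001,0,0,0,0.018],[0,-0.024,-0.001,0,0,0,0.018]]

```text
time_s: 8.6
position: [581.1, 178.6, 97.4]
eef_rot: [-0.0, 0.707, 0.707, 0.001]
wrist_force: [1.5, 12.0, 1.6]
grip_width: 23.8
```

Call:
jog_arm:
  series:
    - [[0,-0.003,0,0,0,0,0.018],[0,-0.006,0,0,0,0,0.018],[0,-0.009,0,0,0,0,0.018],[0,-0.011,0,0,0,0,0.018],[0,-0.013,0,0,0,0,0.018],[0,-0.014,0,0,0,0,0.018],[0,-0.015,0,0,0,0,0.018],[0,-0.015,0,0,0,0,0.018]]

```text
time_s: 9.4
position: [581.1, 163.3, 97.4]
eef_rot: [0.0, 0.707, 0.707, 0.0]
wrist_force: [3.0, 2.8, 5.6]
grip_width: 23.8
```

```bash
cat > look.py <<'E'
import sys
from h import *
n=sys.argv[1]
o=bot.observe();print(o["time_s"],o["position"],o["wrist_force"],o["grip_width"])
d=imaging.grab_frame("wrist");save(d,"w%s.png"%n)
W=pts(d);x,y,z=W[...,0],W[...,1],W[...,2]
def q(nm,b):
    m=(x>b[0])&(x<b[1])&(y>b[2])&(y<b[3])&(z>b[4])&(z<b[5]);P=W[m]
    if len(P)>9:print(nm,len(P),np.percentile(P,[2,50,98],axis=0).round(1).tolist())
q("blank",(565,597,0,165,60,75));q("tail",(560,605,140,230,97,106));q("head",(640,690,0,170,78,99))
d=imaging.grab_frame("scene");save(d,"s%s.png"%n)
f=cv2.imread("pics/s%s.png"%n)[130:290,130:330];cv2.imwrite("pics/s%sz.png"%n,cv2.resize(f,None,fx=3.5,fy=3.5,interpolation=cv2.INTER_CUBIC))
E
python3 look.py 6
```

```text
9.4 [581.11587812 163.3357665   97.39755406] [3.03313385 2.83396527 5.55648968] 23.757091193134507
blank 802 [[570.8, 98.8, 66.1], [581.1, 110.7, 71.6], [591.9, 122.0, 73.5]]
tail 1892 [[563.4, 159.8, 97.8], [581.6, 172.5, 102.1], [599.8, 180.6, 104.7]]
head 38 [[677.4, 100.4, 78.8], [678.7, 102.0, 83.4], [681.1, 102.8, 87.7]]
```

View pics/s6z.png

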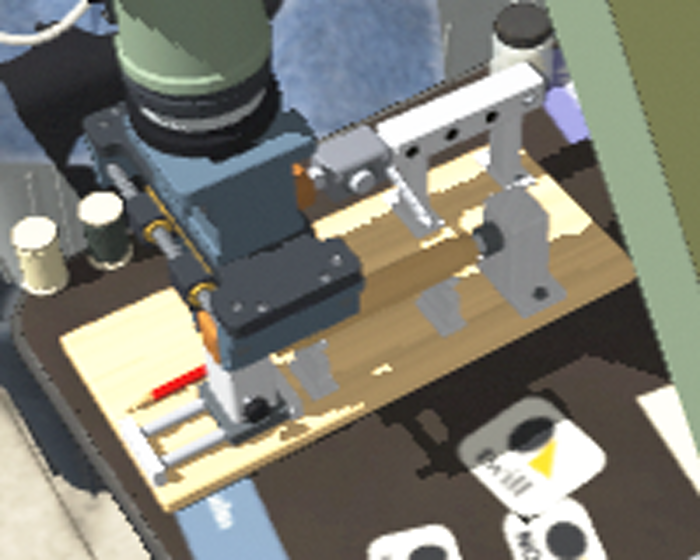

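Slid about 39 mm. The scene view shows the blank up against the headstock cone (px 475, 245). Now a slow push to find the stop.

Call:
jog_arm:
  series:
    - [[0,-0.001,0,0,0,0,0.018],[0,-0.002,0,0,0,0,0.018],[0,-0.003,0,0,0,0,0.018],[0,-0.003,0,0,0,0,0.018],[0,-0.003,0,0,0,0,0.018],[0,-0.003,0,0,0,0,0.018],[0,-0.003,0,0,0,0,0.018],[0,-0.003,0,0,0,0,0.018]]

```text
time_s: 10.3
position: [581.1, 162.2, 97.4]
eef_rot: [-0.0, 0.707, 0.707, 0.002]
wrist_force: [1.4, 8.6, 5.1]
grip_width: 23.5
```

Call:
jog_arm:
  series:
    - [[0,-0.001,0,0,0,0,0.018],[0,-0.002,0,0,0,0,0.018],[0,-0.003,0,0,0,0,0.018],[0,-0.003,0,0,0,0,0.018],[0,-0.003,0,0,0,0,0.018],[0,-0.003,0,0,0,0,0.018],[0,-0.003,0,0,0,0,0.018],[0,-0.003,0,0,0,0,0.018]]

```text
time_s: 11.1
position: [581.1, 161.6, 97.4]
eef_rot: [-0.002, 0.707, 0.707, 0.003]
wrist_force: [2.0, 16.0, 3.3]
grip_width: 24.0
```

```bash
python3 look.py 7
```

```text
11.1 [581.11964807 161.61366089  97.43186381] [ 2.00667132 16.04457806  3.28350075] 23.958325074197383
blank 808 [[570.8, 97.1, 66.1], [581.4, 109.4, 71.6], [592.0, 120.6, 73.4]]
tail 1912 [[563.6, 158.1, 97.9], [581.6, 170.8, 102.1], [600.2, 179.0, 104.8]]
head 66 [[676.1, 100.3, 78.5], [677.9, 102.0, 84.1], [680.9, 103.0, 89.5]]
```

View pics/w7.png

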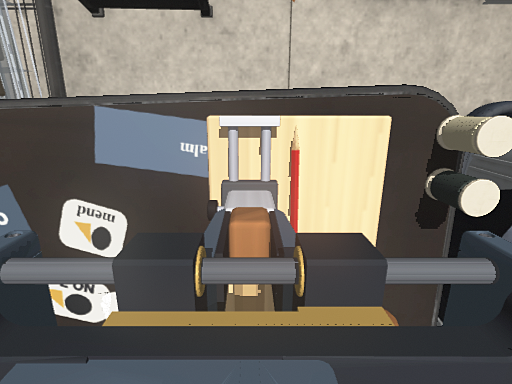

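Stop found: force rose to 16 N with almost no further travel, and the wrist view shows the grip block between the pads (px 250, 235). Releasing and rising to check.

Call:
jog_arm:
  series:
    - [[0,0.003,0,0,0,0,0.03],[0,0.004,0,0,0,0,0.05],[0,0.005,0,0,0,0,0.05],[0,0.005,0.01,0,0,0,0.05],[0,0.005,0.04,0,0,0,0.05],[0,0.005,0.07,0,0,0,0.05],[0,0.005,0.07,0,0,0,0.06],[0,0.005,0.07,0,0,0,0.06]]

```text
time_s: 12.0
position: [580.7, 162.1, 167.9]
eef_rot: [0.001, 0.707, 0.707, 0.0]
wrist_force: [-0.0, 0.0, -0.1]
grip_width: 59.5
```

```bash
python3 look.py 8
```

```text
12.0 [580.74230885 162.08376616 167.9370973 ] [-0.04648064  0.00208725 -0.06875018] 59.46857900424462
blank 1385 [[566.4, 43.7, 65.9], [581.6, 107.2, 71.4], [595.9, 160.7, 74.4]]
tail 1158 [[570.2, 147.9, 98.5], [581.5, 164.6, 102.2], [592.6, 179.2, 103.7]]
```

View pics/s8z.png

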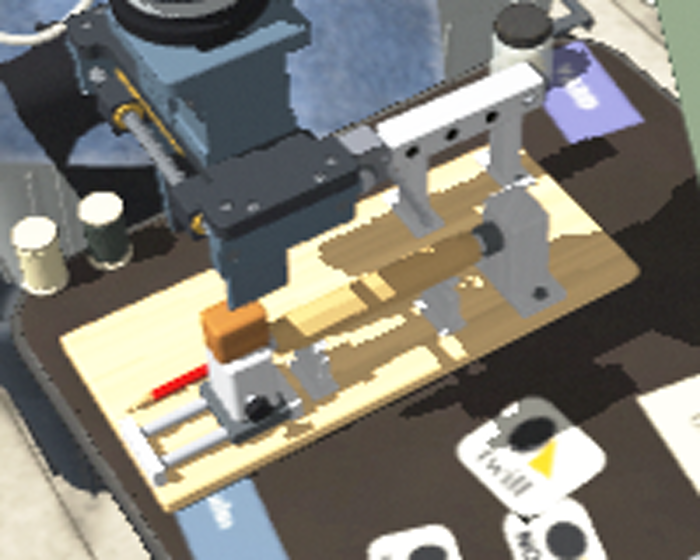

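Run:
```python
from h import *
def prof(W,ys,zlo=56,zhi=80):
    x,y,z=W[...,0],W[...,1],W[...,2]
    for a in ys:
        m=(x>560)&(x<602)&(y>=a)&(y<a+2)&(z>zlo)&(z<zhi);P=W[m]
        if len(P)>2: print(a,len(P),"x",P[:,0].min().round(1),P[:,0].max().round(1),"zmax",P[:,2].max().round(1))
d=imaging.grab_frame("wrist");W=pts(d);print("wrist now",d["eye"]);prof(W,range(128,160,2))
print("old w2 (open)");prof(np.load("w2.npy"),range(158,190,2),50)
print("top0 open");prof(np.load("top_W.npy"),range(158,190,2),50); prof(np.load("top_W.npy"),range(-10,20,2),50)
f=cv2.cvtColor(d["frame"],cv2.COLOR_RGB2BGR)[60:330,180:360];cv2.imwrite("pics/w8z.png",cv2.resize(f,None,fx=2.2,fy=2.2,interpolation=cv2.INTER_CUBIC))
```

```text
wrist now [580.21194509 238.25519267 317.40761342]
128 67 x 570.8 591.9 zmax 73.4
130 34 x 571.9 590.7 zmax 73.2
132 29 x 572.9 589.7 zmax 72.9
148 6 x 565.0 596.5 zmax 74.6
150 16 x 564.1 598.4 zmax 75.6
152 22 x 564.2 599.3 zmax 75.7
154 20 x 564.1 599.3 zmax 75.3
156 22 x 564.2 599.2 zmax 75.8
158 21 x 564.2 599.2 zmax 75.0
old w2 (open)
172 6 x 580.4 582.1 zmax 63.2
174 8 x 579.6 582.9 zmax 63.9
176 21 x 578.8 584.5 zmax 66.1
178 26 x 578.0 584.5 zmax 66.0
180 25 x 577.2 586.1 zmax 67.8
182 41 x 575.6 587.0 zmax 68.4
184 61 x 572.5 590.0 zmax 79.7
186 61 x 566.6 595.9 zmax 80.0
188 47 x 565.0 598.2 zmax 74.7
top0 open
178 4 x 576.7 582.6 zmax 68.3
180 4 x 576.8 582.9 zmax 67.3
182 4 x 576.7 582.5 zmax 67.8
184 6 x 574.5 585.2 zmax 68.6
186 11 x 572.3 588.6 zmax 79.9
188 15 x 564.3 594.7 zmax 75.0
-10 9 x 571.5 588.8 zmax 72.9
-8 9 x 571.3 587.9 zmax 72.0
-6 9 x 571.1 588.2 zmax 71.6
-4 9 x 571.1 588.0 zmax 71.9
-2 6 x 573.8 583.9 zmax 69.7
0 5 x 575.8 584.3 zmax 68.1
2 5 x 576.3 584.8 zmax 67.7
4 3 x 578.0 582.1 zmax 63.8
6 3 x 578.3 582.5 zmax 61.2
```

View pics/w8z.png

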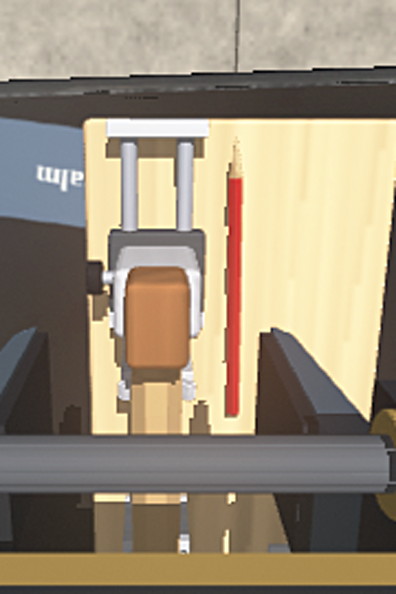

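Run:
```python
from h import *
W0=np.load("scene_W.npy")
d=imaging.grab_frame("scene");W1=pts(d)
d0=cv2.imread("pics/scene0.png");f1=cv2.cvtColor(d["frame"],cv2.COLOR_RGB2BGR)
for W,yr in((W0,(170,235)),(W1,(130,195))):
    x,y,z=W[...,0],W[...,1],W[...,2]
    # near side face of block / post, left edge: z 78..100
    for za,zb in((97,110),(80,97),(50,75),(14,30)):
        m=(x>545)&(x<610)&(y>yr[0])&(y<yr[1])&(z>za)&(z<zb);P=W[m]
        if len(P)>10: print(za,len(P),np.percentile(P,[2,25,50,75,98],axis=0)[:,1].round(1))
# template match of the post+knob base region in scene image, along slide
g0=cv2.cvtColor(d0,cv2.COLOR_BGR2GRAY);g1=cv2.cvtColor(f1,cv2.COLOR_BGR2GRAY)
```

```text
97 181 [185.8 194.1 202.6 210.7 217.8]
80 109 [186.6 195.7 204.4 214.2 218.4]
50 202 [176.2 195.2 204.4 212.1 216.3]
14 330 [171.3 195.  218.4 227.2 232.9]
97 138 [146.  157.  165.9 172.5 178.1]
80 105 [147.  156.  166.1 175.3 178.5]
50 245 [131.1 145.2 161.5 171.3 176.5]
14 275 [135.5 147.2 175.1 181.5 193.4]
```

The block moved 39.8 mm by the fixed scene camera, and the blank's shoulder puts its middle at y≈72, so it is seated. Next, the pointer head.

Call:
jog_arm:
  series:
    - [[0.025,-0.035,0.005,0,0,0,0.06],[0.05,-0.07,0.005,0,0,0,0.06],[0.07,-0.1,0,0,0,0,0.06],[0.082,-0.121,0,0,0,0,0.06],[0.082,-0.121,-0.02,0,0,0,0.06],[0.082,-0.121,-0.04,0,0,0,0.06],[0.082,-0.121,-0.04,0,0,0,0.06],[0.082,-0.121,-0.04,0,0,0,0.06]]

```text
time_s: 13.0
position: [662.3, 41.6, 126.3]
eef_rot: [-0.001, 0.707, 0.707, -0.001]
wrist_force: [1.0, 0.4, -0.1]
grip_width: 60.3
```

```bash
python3 look.py 9
python3 - <<'E'
from h import *
d=imaging.grab_frame("wrist");W=pts(d);np.save("w9.npy",W)
x,y,z=W[...,0],W[...,1],W[...,2]
m=(x>635)&(x<695)&(y>0)&(y<130)&(z>70)&(z<99);P=W[m]
for a in range(0,130,5):
    Q=P[(P[:,1]>=a)&(P[:,1]<a+5)]
    if len(Q)>3: print(a,len(Q),Q.min(0).round(1),Q.max(0).round(1))
E
```

```text
13.0 [662.2669864   41.55543914 126.27242416] [ 0.9608249   0.38008923 -0.12079985] 60.323097342619036
blank 5652 [[571.2, 21.4, 61.3], [585.4, 91.4, 70.9], [594.7, 152.4, 74.0]]
tail 2625 [[571.2, 146.1, 98.2], [583.3, 160.4, 102.2], [593.4, 173.7, 103.9]]
head 5223 [[647.2, 19.2, 81.8], [665.4, 58.1, 94.6], [680.0, 101.8, 96.7]]
15 258 [635.   16.4  72.7] [681.1  20.   97. ]
20 303 [635.2  20.   74.4] [681.1  25.   97.2]
25 266 [650.8  25.   87.3] [680.9  30.   97.1]
30 305 [645.7  30.   85.7] [680.8  35.   97.2]
35 327 [645.3  35.   88. ] [680.6  40.   97.2]
40 354 [645.2  40.   85.8] [681.2  45.   96.9]
45 345 [645.7  45.   81.1] [681.1  50.   97.2]
50 308 [650.2  50.   84.4] [681.   55.   97.1]
55 538 [651.4  55.   70.7] [681.2  60.   96.9]
60 135 [659.5  60.   82.7] [673.   65.   89.5]
65 108 [656.2  65.   83.5] [676.8  70.   94.1]
70 262 [652.6  70.   82.8] [679.8  75.   96.6]
75 292 [652.6  75.   82.8] [679.6  80.   97. ]
80 301 [652.7  80.   82.7] [679.5  85.   96.5]
85 302 [652.8  85.   80.9] [680.3  90.   96.2]
90 312 [652.9  90.   81.4] [680.2  95.   96.9]
95 340 [650.8  95.   80.6] [681.2 100.   98.6]
100 272 [650.9 100.   71.2] [681.1 102.5  97.7]
```

View pics/s9z.png

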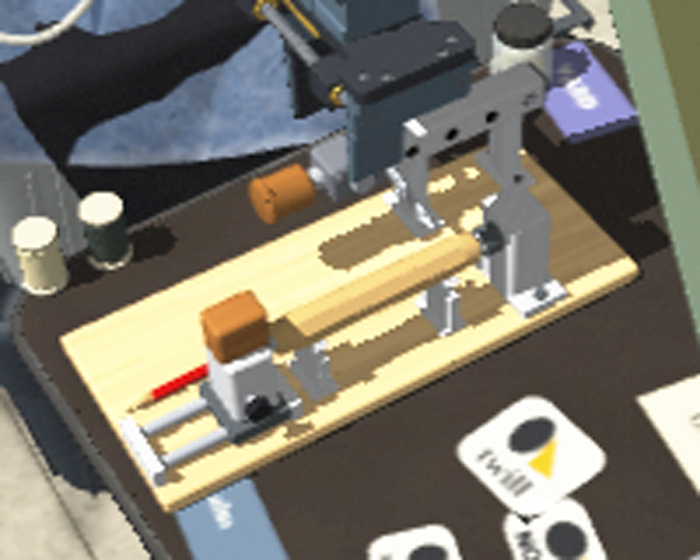

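View pics/w9.png

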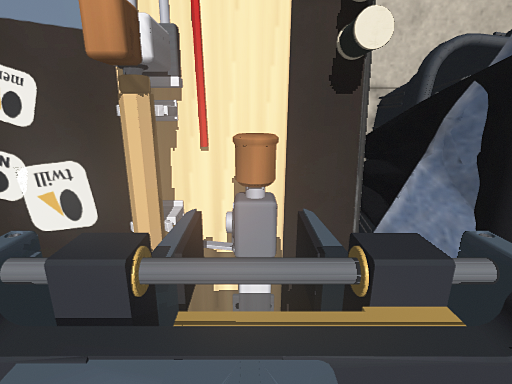

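Run:
```python
from h import *
for n in("w9.npy","top_W.npy","scene_W.npy"):
    W=np.load(n);x,y,z=W[...,0],W[...,1],W[...,2]
    m=(x>597)&(x<646)&(y>0)&(y<64)&(z>45)&(z<100);P=W[m]
    if len(P):
        h,e=np.histogram(P[:,1],bins=range(0,66,4));print(n,list(zip(e,h)))
        Q=P[P[:,1]<28]
        if len(Q): print(np.percentile(Q,[2,50,98],axis=0).round(1).tolist())
```

```text
w9.npy [(np.int64(0), np.int64(0)), (np.int64(4), np.int64(0)), (np.int64(8), np.int64(0)), (np.int64(12), np.int64(0)), (np.int64(16), np.int64(132)), (np.int64(20), np.int64(56)), (np.int64(24), np.int64(14)), (np.int64(28), np.int64(6)), (np.int64(32), np.int64(2)), (np.int64(36), np.int64(3)), (np.int64(40), np.int64(6)), (np.int64(44), np.int64(4)), (np.int64(48), np.int64(0)), (np.int64(52), np.int64(0)), (np.int64(56), np.int64(0)), (np.int64(60), np.int64(0))]
[[597.1, 17.1, 56.0], [635.9, 19.8, 78.5], [645.8, 26.6, 82.3]]
top_W.npy [(np.int64(0), np.int64(0)), (np.int64(4), np.int64(0)), (np.int64(8), np.int64(0)), (np.int64(12), np.int64(0)), (np.int64(16), np.int64(22)), (np.int64(20), np.int64(21)), (np.int64(24), np.int64(0)), (np.int64(28), np.int64(0)), (np.int64(32), np.int64(1)), (np.int64(36), np.int64(3)), (np.int64(40), np.int64(4)), (np.int64(44), np.int64(3)), (np.int64(48), np.int64(0)), (np.int64(52), np.int64(0)), (np.int64(56), np.int64(0)), (np.int64(60), np.int64(0))]
[[601.6, 18.1, 71.5], [620.6, 19.3, 76.5], [643.9, 21.5, 82.7]]
scene_W.npy [(np.int64(0), np.int64(0)), (np.int64(4), np.int64(0)), (np.int64(8), np.int64(0)), (np.int64(12), np.int64(3)), (np.int64(16), np.int64(44)), (np.int64(20), np.int64(2)), (np.int64(24), np.int64(0)), (np.int64(28), np.int64(0)), (np.int64(32), np.int64(9)), (np.int64(36), np.int64(4)), (np.int64(40), np.int64(7)), (np.int64(44), np.int64(2)), (np.int64(48), np.int64(0)), (np.int64(52), np.int64(0)), (np.int64(56), np.int64(0)), (np.int64(60), np.int64(0))]
[[602.8, 14.9, 69.3], [623.2, 17.8, 75.8], [643.9, 20.0, 82.5]]
```

Wrist view: head at px 255, 195–285, with the button on its left side (230, 222) and the blade at y≈17–21 mm, clear of the pads. Descending at y≈44.

Call:
jog_arm:
  series:
    - [[0.0015,0.0025,0,0,0,0,0.06],[0.0015,0.0025,-0.015,0,0,0,0.06],[0.0015,0.0025,-0.03,0,0,0,0.06],[0.0015,0.0025,-0.043,0,0,0,0.06],[0.0015,0.0025,-0.043,0,0,0,0.06],[0.0015,0.0025,-0.043,0,0,0,0.028],[0.0015,0.0025,-0.043,0,0,0,0.022],[0.0015,0.0025,-0.043,0,0,0,0.022]]

```text
time_s: 13.95
position: [664.6, 44.1, 84.9]
eef_rot: [0.001, 0.707, 0.707, 0.001]
wrist_force: [-1.3, -0.2, 0.2]
grip_width: 39.0
```

Call:
jog_arm:
  series:
    - [[0,0,0,0,0,0,0.022],[0,0,0,0,0,0,0.022],[0,0.003,0,0,0,0,0.022],[0,0.006,0,0,0,0,0.022],[0,0.009,0,0,0,0,0.022],[0,0.012,0,0,0,0,0.022],[0,0.012,0,0,0,0,0.022],[0,0.012,0,0,0,0,0.022]]

```text
time_s: 14.75
position: [666.0, 56.3, 84.7]
eef_rot: [0.001, 0.707, 0.707, 0.002]
wrist_force: [4.4, -0.0, -1.3]
grip_width: 30.0
```

Width 30–31 mm means the button is squeezed, and the head moves freely. Drawing on past the first stop.

Call:
jog_arm:
  series:
    - [[0,0.005,0,0,0,0,0.022],[0,0.011,0,0,0,0,0.022],[0,0.017,0,0,0,0,0.022],[0,0.023,0,0,0,0,0.022],[0,0.029,0,0,0,0,0.022],[0,0.033,0,0,0,0,0.022],[0,0.033,0,0,0,0,0.022],[0,0.033,0,0,0,0,0.022]]

```text
time_s: 15.55
position: [666.0, 89.6, 84.7]
eef_rot: [0.001, 0.707, 0.707, 0.002]
wrist_force: [5.3, 1.2, -1.9]
grip_width: 30.0
```

```bash
python3 look.py 10
```

```text
15.55 [665.99172211  89.62573641  84.6937762 ] [ 5.25449979  1.18220496 -1.87297873] 29.951455326434246
blank 3814 [[571.5, 83.8, 61.6], [585.4, 117.9, 71.0], [595.7, 158.9, 74.4]]
tail 4119 [[571.2, 147.0, 97.9], [583.6, 163.6, 102.2], [593.4, 178.5, 103.8]]
head 7309 [[646.7, 54.5, 81.7], [665.9, 106.6, 94.0], [684.5, 147.8, 96.9]]
```

View pics/s10z.png

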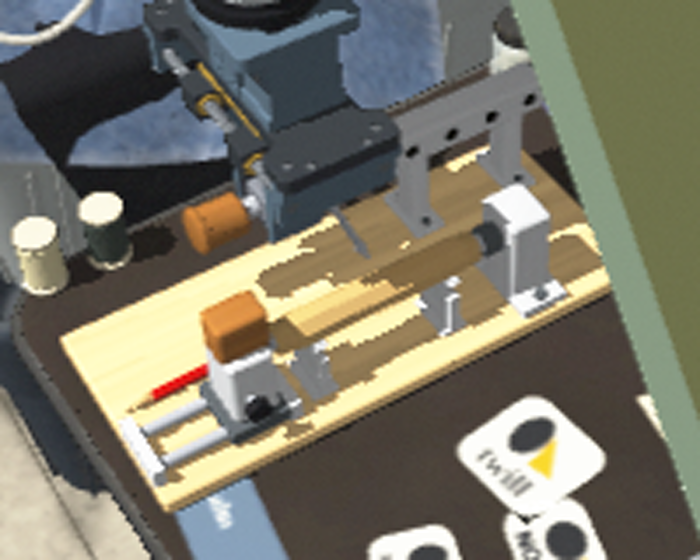

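View pics/w10.png

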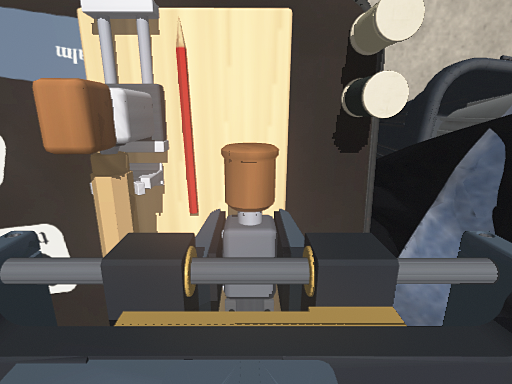

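The pointer is drawn ~45 mm (knob end now at y≈148, wrist px 250, 175), between stops 1 and 2. Letting the button go and shifting to the knob.

Call:
jog_arm:
  series:
    - [[0,0,0,0,0,0,0.04],[0,0,0,0,0,0,0.06],[0,0,0,0,0,0,0.06],[0,0,0.015,0,0,0,0.06],[0,0,0.035,0,0,0,0.06],[0,0.02,0.045,0,0,0,0.06],[0.001,0.041,0.045,0,0,0,0.06],[0.001,0.041,0.045,0,0,0,0.06]]

```text
time_s: 16.45
position: [664.9, 133.4, 129.2]
eef_rot: [-0.0, 0.706, 0.708, 0.001]
wrist_force: [0.4, 0.7, 0.0]
grip_width: 59.8
```

```bash
python3 look.py 11
python3 - <<'E'
from h import *
d=imaging.grab_frame("wrist");W=pts(d)
x,y,z=W[...,0],W[...,1],W[...,2]
m=(x>635)&(x<700)&(y>50)&(y<160)&(z>70)&(z<99);P=W[m]
for a in range(60,160,4):
    Q=P[(P[:,1]>=a)&(P[:,1]<a+4)]
    if len(Q)>3: print(a,len(Q),Q.min(0).round(1),Q.max(0).round(1))
E
```

```text
16.45 [664.86614843 133.39963725 129.22374347] [0.37360026 0.68575752 0.00264118] 59.8102294182743
blank 1091 [[571.8, 104.9, 61.1], [587.6, 127.0, 70.4], [596.1, 161.3, 74.6]]
tail 1895 [[571.1, 147.4, 98.0], [583.2, 164.0, 102.2], [593.3, 179.0, 103.7]]
head 3292 [[648.8, 64.7, 80.0], [665.7, 120.0, 94.1], [679.9, 147.9, 96.6]]
60 87 [635.5  61.8  79.3] [680.5  64.   95.7]
64 299 [635.2  64.   73.4] [681.3  68.   96.9]
68 184 [651.6  68.   91.3] [681.2  72.   96.9]
72 185 [650.7  72.   87.7] [681.1  75.9  96.8]
76 192 [650.2  76.   90.1] [681.   80.   97.1]
80 188 [650.3  80.   91.4] [681.   84.   97.3]
84 53 [652.7  84.   94.5] [679.1  85.7  97. ]
100 63 [651.4 101.   70.1] [681.2 104.   89.9]
104 332 [653.3 104.   71.4] [679.3 108.   93.2]
108 78 [659.9 108.   83.5] [672.6 111.8  90.2]
112 34 [655.6 112.   86.7] [676.  115.9  94.8]
116 174 [652.5 116.2  82. ] [679.9 120.   96.8]
120 185 [652.5 120.   81.7] [679.8 124.   96.9]
124 202 [652.6 124.   81.9] [679.7 128.   96.5]
128 203 [652.6 128.   82.8] [679.6 132.   96.9]
132 202 [652.7 132.   83. ] [679.5 136.   96.4]
136 206 [652.8 136.   81.2] [680.3 140.   96.4]
140 188 [651.5 140.   83.5] [681.5 144.   98.1]
144 536 [651.3 144.   70.6] [681.6 148.   98.1]
148 32 [656.3 148.   72.4] [677.3 148.3  94.6]
```

View pics/w11.png

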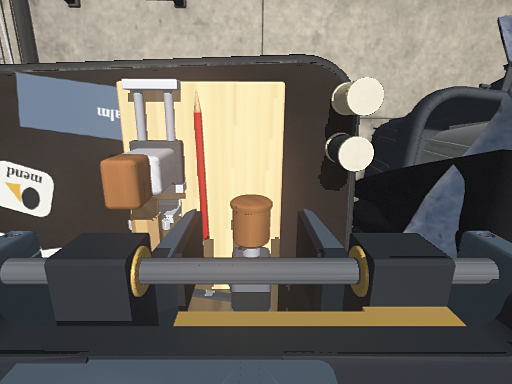

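Knob spans y 114–148 (wrist px 251, 195–245), and the button is still in (face 651, button 650), as expected between holes. Descending and gripping the knob.

Call:
jog_arm:
  series:
    - [[0,-0.001,0,0,0,0,0.06],[0.001,-0.001,-0.015,0,0,0,0.06],[0.001,-0.001,-0.03,0,0,0,0.06],[0.001,-0.001,-0.045,0,0,0,0.06],[0.001,-0.001,-0.045,0,0,0,0.05],[0.001,-0.001,-0.045,0,0,0,0.02],[0.001,-0.001,-0.045,0,0,0,0.02],[0.001,-0.001,-0.045,0,0,0,0.02]]

```text
time_s: 17.4
position: [666.5, 129.1, 84.8]
eef_rot: [0.0, 0.707, 0.707, 0.001]
wrist_force: [-2.5, -0.2, -0.0]
grip_width: 30.7
```

Call:
jog_arm:
  series:
    - [[0,0,0,0,0,0,0.02],[0,0,0,0,0,0,0.02],[0,0,0,0,0,0,0.02],[0,0.002,0,0,0,0,0.02],[0,0.004,0,0,0,0,0.02],[0,0.006,0,0,0,0,0.02],[0,0.008,0,0,0,0,0.02],[0,0.008,0,0,0,0,0.02]]

```text
time_s: 18.2
position: [666.2, 136.3, 84.7]
eef_rot: [0.001, 0.707, 0.708, -0.0]
wrist_force: [-2.1, -3.1, 5.0]
grip_width: 27.9
```

```bash
python3 look.py 12
```

```text
18.2 [666.21066831 136.27636844  84.71868658] [-2.07705337 -3.1092172   5.03155412] 27.858370018763075
blank 648 [[571.6, 123.3, 61.5], [586.9, 137.6, 71.3], [596.8, 163.8, 74.7]]
tail 3181 [[571.4, 147.7, 97.6], [583.5, 164.6, 102.2], [593.4, 179.3, 103.7]]
head 4286 [[645.5, 102.3, 79.7], [666.1, 142.2, 93.0], [686.8, 155.1, 97.4]]
```

View pics/s12z.png

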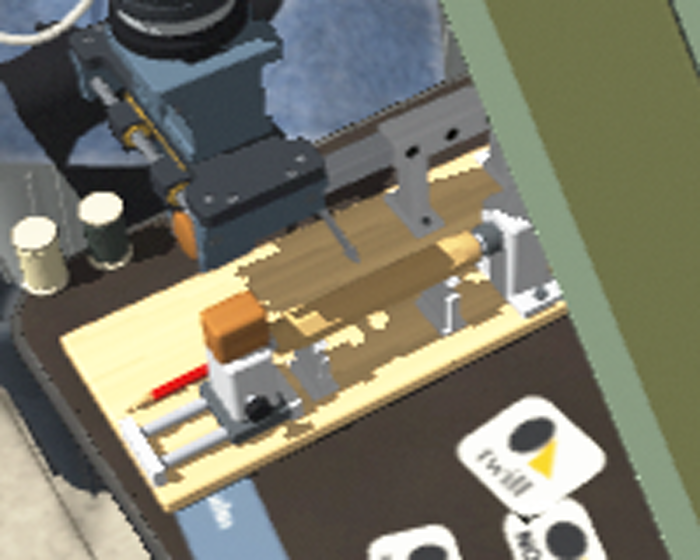

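The knob is gripped (27.9 mm) and moved to ~53 mm. Creeping to the second stop.

Call:
jog_arm:
  series:
    - [[0,0.001,0,0,0,0,0.02],[0,0.002,0,0,0,0,0.02],[0,0.003,0,0,0,0,0.02],[0,0.004,0,0,0,0,0.02],[0,0.005,0,0,0,0,0.02],[0,0.006,0,0,0,0,0.02],[0,0.0065,0,0,0,0,0.02],[0,0.007,0,0,0,0,0.02]]

```text
time_s: 19.1
position: [666.2, 144.0, 84.7]
eef_rot: [0.0, 0.707, 0.707, 0.0]
wrist_force: [-2.1, -0.9, 4.9]
grip_width: 28.0
```

Call:
jog_arm:
  series:
    - [[0,0.0005,0,0,0,0,0.02],[0,0.001,0,0,0,0,0.02],[0,0.0015,0,0,0,0,0.02],[0,0.002,0,0,0,0,0.02],[0,0.0025,0,0,0,0,0.02],[0,0.003,0,0,0,0,0.02],[0,0.003,0,0,0,0,0.02],[0,0.003,0,0,0,0,0.02]]

```text
time_s: 19.9
position: [666.2, 145.5, 84.8]
eef_rot: [0.001, 0.707, 0.708, -0.001]
wrist_force: [-2.0, -5.3, 5.1]
grip_width: 27.9
```

Call:
jog_arm:
  series:
    - [[0,0.0005,0,0,0,0,0.02],[0,0.001,0,0,0,0,0.02],[0,0.0015,0,0,0,0,0.02],[0,0.002,0,0,0,0,0.02],[0,0.002,0,0,0,0,0.02],[0,0.002,0,0,0,0,0.02],[0,0.002,0,0,0,0,0.02],[0,0.002,0,0,0,0,0.02]]

```text
time_s: 20.7
position: [666.2, 145.7, 84.8]
eef_rot: [0.002, 0.707, 0.708, -0.002]
wrist_force: [-1.8, -8.4, 6.5]
grip_width: 28.2
```

```bash
python3 look.py 13
python3 - <<'E'
from h import *
d=imaging.grab_frame("wrist");W=pts(d)
x,y,z=W[...,0],W[...,1],W[...,2]
m=(x>625)&(x<700)&(y>50)&(y<175)&(z>70)&(z<99);P=W[m]
for a in range(60,175,4):
    Q=P[(P[:,1]>=a)&(P[:,1]<a+4)]
    if len(Q)>3: print(a,len(Q),Q.min(0).round(1),Q.max(0).round(1))
E
```

```text
20.7 [666.20975622 145.74014435  84.78181589] [-1.83870223 -8.35263738  6.46037549] 28.22155840330018
blank 160 [[592.3, 149.1, 72.4], [594.9, 157.5, 74.2], [596.9, 164.6, 74.9]]
tail 2922 [[571.3, 149.4, 97.7], [583.6, 165.4, 102.2], [593.4, 179.3, 103.6]]
head 4256 [[645.7, 111.6, 79.7], [666.1, 151.7, 93.0], [686.7, 164.4, 97.3]]
104 12 [649.1 104.8  83.8] [650.7 107.9  90.9]
108 100 [649.5 108.   77.7] [680.8 112.   96.2]
112 293 [651.  112.   91.6] [680.7 115.9  97. ]
116 430 [650.9 116.   79.1] [681.3 120.   97.1]
120 551 [652.5 120.   83. ] [680.1 124.   95.8]
136 12 [652.4 136.6  79.5] [680.6 139.9  85.3]
140 79 [652.2 140.   80. ] [680.6 144.   93.1]
144 323 [652.2 144.   81. ] [680.6 148.   98.6]
148 360 [652.1 148.   82.1] [680.6 152.   98.8]
152 361 [652.2 152.   81.8] [680.6 156.   97.3]
156 284 [652.2 156.   83.8] [680.6 160.   97.6]
160 1255 [641.6 160.   70.1] [691. 164.  99.]
164 497 [653.1 164.   70.7] [679.2 164.8  95.7]
```

View pics/w13.png

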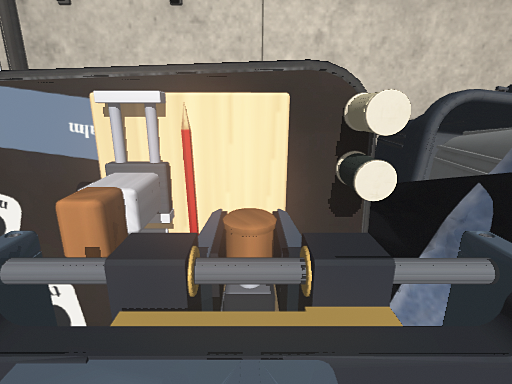

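View pics/s13z.png

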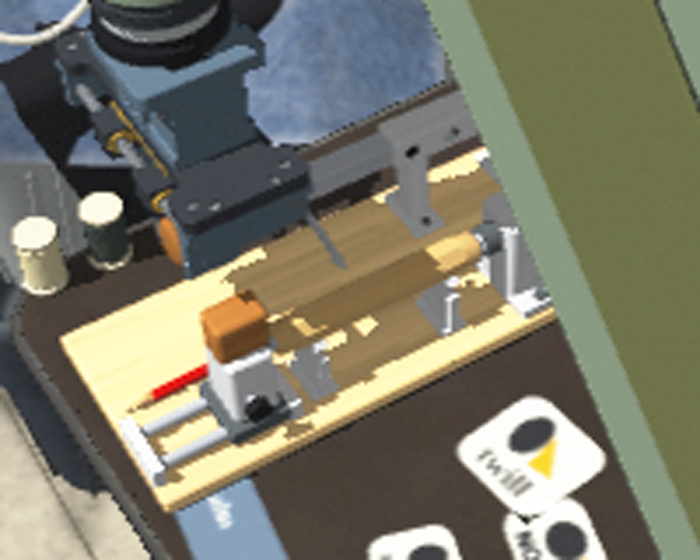

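Firm stop (2 mm more command, 0.2 mm motion, force 8 N): the pin has snapped in. Easing back to the middle of the play, still gripping.

Call:
jog_arm:
  series:
    - [[0,-0.001,0,0,0,0,0.02],[0,-0.002,0,0,0,0,0.02],[0,-0.003,0,0,0,0,0.02],[0,-0.004,0,0,0,0,0.02],[0,-0.005,0,0,0,0,0.02],[0,-0.005,0,0,0,0,0.02],[0,-0.005,0,0,0,0,0.02],[0,-0.005,0,0,0,0,0.02]]

```text
time_s: 21.65
position: [666.2, 144.6, 84.7]
eef_rot: [-0.0, 0.707, 0.707, 0.001]
wrist_force: [-1.7, 0.1, 5.2]
grip_width: 28.0
```

Run:
```python
from h import *
for n in("scene","wrist","top"):
    d=imaging.grab_frame(n);save(d,n+"14.png");W=pts(d)
    x,y,z=W[...,0],W[...,1],W[...,2]
    m=(x>638)&(x<652)&(y>86)&(y<112)&(z>72)&(z<92);P=W[m];print(n,len(P))
    if len(P)>3: print(np.percentile(P,[0,5,50,95,100],axis=0).round(1).tolist())
    for t in("tailstock_grip","short_blank_mid","pencil"):
        r=finder.cut_out(d,t)[:1]
        for q in r: print(t,round(q["score"],2),np.median(W[q["region"]&(d["depth"]>0)],0).round(1))
o=bot.observe();print(o["time_s"],o["position"],o["wrist_force"],o["grip_width"],np.abs(o["qvel"]).max())
f=cv2.imread("pics/scene14.png")[150:230,170:260];cv2.imwrite("pics/scene14z.png",cv2.resize(f,None,fx=7,fy=7,interpolation=cv2.INTER_CUBIC))
```

```text
scene 1
tailstock_grip 0.77 [568.9 167.6  66.2]
pencil 0.46 [617.3 192.2  17.5]
wrist 28
[[649.1, 104.2, 77.5], [649.2, 104.7, 83.0], [650.0, 107.4, 87.7], [651.2, 110.4, 91.1], [651.5, 110.6, 91.5]]
tailstock_grip 0.93 [591.  169.   84.9]
short_blank_mid 0.16 [666.1 148.6  93.1]
pencil 0.77 [619.9 176.4  17.8]
top 7
[[648.5, 87.0, 72.4], [648.6, 87.2, 73.9], [650.3, 91.1, 83.0], [651.2, 92.8, 91.5], [651.5, 92.8, 92.0]]
short_blank_mid 0.77 [ 420.7 -127.6   19.4]
22.25 [666.1814049  144.60200598  84.67447603] [-2.7768374   1.04189025  5.70016375] 28.09372259897697 0.000690006381375137
```

View pics/scene14z.png

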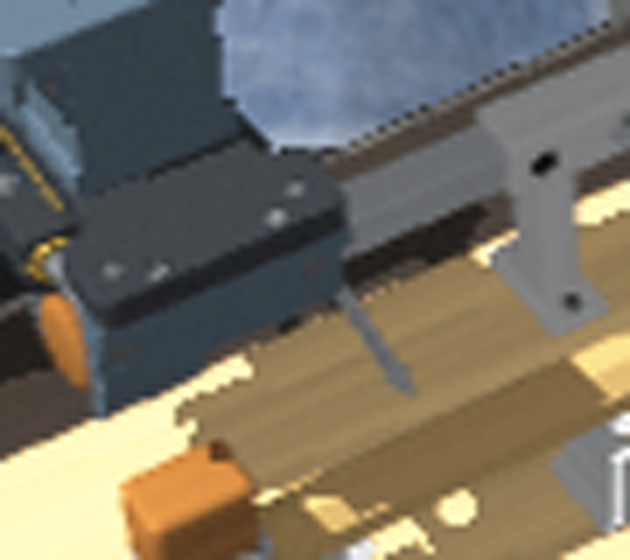

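The scene view doesn't show the button (the gripper hides it). As a cross-check, I'll press backwards lightly: a locked pin must also block that way.

Call:
jog_arm:
  series:
    - [[0,-0.001,0,0,0,0,0.02],[0,-0.002,0,0,0,0,0.02],[0,-0.003,0,0,0,0,0.02],[0,-0.004,0,0,0,0,0.02],[0,-0.005,0,0,0,0,0.02],[0,-0.005,0,0,0,0,0.02],[0,-0.005,0,0,0,0,0.02],[0,-0.005,0,0,0,0,0.02]]

```text
time_s: 23.05
position: [666.2, 141.7, 84.6]
eef_rot: [-0.001, 0.707, 0.707, 0.002]
wrist_force: [-2.1, 6.2, 5.4]
grip_width: 28.2
```

Call:
jog_arm:
  series:
    - [[0,0.001,0,0,0,0,0.02],[0,0.002,0,0,0,0,0.02],[0,0.003,0,0,0,0,0.02],[0,0.004,0,0,0,0,0.02],[0,0.004,0,0,0,0,0.02],[0,0.004,0,0,0,0,0.02],[0,0.004,0,0,0,0,0.02],[0,0.004,0,0,0,0,0.02]]

```text
time_s: 23.85
position: [666.2, 143.1, 84.7]
eef_rot: [0.0, 0.707, 0.707, 0.0]
wrist_force: [-2.3, -0.9, 5.7]
grip_width: 27.6
```

Run:
```python
from h import *
o=bot.observe();print(o["time_s"],o["position"],o["wrist_force"],o["grip_width"],np.abs(o["qvel"]).max())
print(sign_off())
```

```text
23.85 [666.17495721 143.07816217  84.66217771] [-2.25018303 -0.88322806  5.73088819] 27.636492345080214 0.0011775631892037982
the job is handed in; nothing more can be done
None
```

The marking jig is set up and I handed the job in at 23.9 s, with the gripper still holding the pointer's end knob. No verdict was reported.

- **Long blank:** I laid it in the V-rests and let go, then slid the tailstock in until it stopped against about 16 N. The scene camera puts the travel at 39.8 mm, a little under the nominal 42 mm but inside the 38–46 mm band. The blank's middle came out within about 1 mm of rest_mid along the axis.
- **Pointer:** I squeezed the button (30 mm across the jaws) and drew the pointer out to about 45 mm. There I let the button go, took the knob and pulled on to the second stop.
- **Lock check:** The pointer is blocked in both directions, at 8 N pulling and 6 N pushing, with about 4 mm between. It was left near the middle of that play, so about 60 mm out. The gripper hid most of the button, so I judged it out from the two-way block and did not see it directly. My camera estimate of the pointer at the outer end of the play was about 62 mm, slightly more than the 61.5 mm the play allows, probably from calibration error.
- **Bystanders:** The short blank was re-measured where it began. The pencil, spools and jar were not touched and looked unmoved in the pictures, but I did not measure those at the end.

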